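Seat a clipper blade over the dock pin

ROBOT

A 6-joint arm with a two-finger parallel gripper is mounted at the origin on the work surface. World frame = base frame: x ahead of the robot, y to its left, z up, the work surface at z = 0. Lengths are in m, angles in rad, forces in N, time in s.
With the tool pointing down it reaches from about 0.325 to 0.9 m from the base axis. Payload 6.1 kg.
Tool frame: the origin (TCP) lies midway between the tips of the shut fingers; the grasp point (between the pads) lies 19 mm behind it; z points along the fingers, y is the line along which they close (so a half turn about z gives the same grasp; the last joint's range is limited). The gripper opens to 85 mm and grips with 20 to 120 N. Pads are 22 mm wide; open, the fingers measure 114 mm over their backs; the gripper's body (76 mm by 85 mm) begins 54 mm behind the grasp point. The pads swing forward as they close: fully open they stand 13 mm farther back than shut.
Start: joints at [0.989, 0.22, 1.526, -0, 1.395, -0.126], TCP at [0.275, 0.561, 0.231] pointing down, gripper open.
Joint ranges: [-2.98, 2.98], [-0.91, 2.08], [0.09, 2.57], [-1.24, 4.39], [0.2, 2.65], [-2.68, 2.68]. Speed limits (rad/s): [2.57, 2.57, 3.01, 3.14, 3.14, 3.14].

INTERFACE

Orientations are given as [roll, pitch, yaw] about the fixed x, y, z axes, in that order (R = Rz(yaw) Ry(pitch) Rx(roll)).
In Python, from plant import movep, move_l, set_joints, gripper_to, hold, inverse_kinematics, observe, get_image, get_calibration, Unreachable, job_done gives the robot as it stands. Calls block until the motion is done:
- movep(position, orientation): joint-space move of the TCP to a pose.
- move_l(position, feed=0.15, rotation=None, max_force=None): straight line of the TCP; rotation=None keeps the orientation; feed is the mean speed in m/s. With max_force (N) it stops when the force on the tool has changed by that much, and returns True; else False.
- set_joints(angles): joint-space move.
- gripper_to(opening, f_grip=None): finger opening in m; f_grip is the grip in N (None keeps the last); returns when the fingers have stopped.
- hold(seconds).
- inverse_kinematics(position, orientation): joint angles nearest the present ones, or None.
- observe(): the state.
- get_image(name): name is "scene" or "side" or "wrist"; returns (picture, depth): 384x512x3 uint8, red, green, blue; 384x512 float32, m along the optical axis (not along the pixel's ray), 0 where there is no reading.
- get_calibration(name): a dict with "intrinsics" (3x3 intrinsics, pixels), "world_from_camera" (4x4, takes a point from camera to world coordinates). Camera axes: x right, y down, z forward; pixel columns grow to the right and rows downward; lengths in m; the calibration is good to about 2 mm. The wrist camera is an equidistant fisheye: a pixel r from the principal point sees the ray r / f radians off the axis. A picture is of the moment at which its call begins: read the wrist's pose just before it. get_calibration takes no time and is no camera call; for the wrist camera it gives the pose at the moment of the call.
A pose or a line that the arm cannot do raises Unreachable and nothing moves.
- job_done(): hands the job in; it is judged then, once.
The state is a dict: "time_s": time; "q": joint angles; "joint_velocities": joint speeds; "joint_torque": joint torques, N m; "eef_pos": TCP position; "tcp_rot": TCP orientation; "ft_force": force on the tool from outside, world axes, zero at the start; "torque": the same for the moment, N m; "opening": finger opening in m; "grasp_force": force on a finger pad.
Only numpy, scipy, OpenCV 4.12 (cv2) and the standard library are available. Lean on these libraries where they do the work, as an engineer would, in place of code of your own. Each camera call takes 0.05 s, during which the arm holds its last target. There are 200 camera calls.

TASK

Pick up the loose clipper blade by its black grip block and lay it flat on the metal bed of the wooden blade dock with its notch over the dock's one upright pin and its notched edge fully home, flush against the fence behind the pin, then let go. Where the pin stands along the fence is not known exactly, so feel for it with the blade, gently: never press on the pin or the fence harder than about 20 N. Leave the other things on the shelf where they are.

Things in the scene. Friction and masses are not known exactly. Their poses are not given: they have to be found in the camera images.
- blade: loose clipper blade, about 100 g: flat steel plate 40 (x) x 60 (y) x 5 mm, lying flat on the shelf; origin at the centre of its underside, z up. Teeth stick out 5 mm from its -x edge. On top a black plastic grip block 24 (x) x 12 (y) x 18 mm high, from 5 to 23 mm above the underside, centred at x = -7 mm, y = 0. Its +x edge has a notch (see blade_notch_edge).
- blade_grip (a point): centre of the blade's grip block, at (-7, 0, 16) mm in the blade's frame, axes as the blade's; take it across y (12 mm)
- blade_notch_edge (a point): middle of the blade's +x edge at its underside, (20, 0, 0) mm in the blade's frame, axes as the blade's. A straight-sided notch 7 mm wide (y) and 14 mm deep (x) is cut here, open to the +x edge. Over the pin it has 1 mm to spare each side, and the edge reaches the fence with 3.5 mm left before the notch's bottom; off the pin it stops 10.5 mm short of the fence.
- dock: blade dock fixed to the shelf: wooden block 100 (x) x 96 (y) mm with a flat metal bed 30 mm above the shelf; origin at the centre of its underside. Along its whole +x end runs a wooden fence 10 mm thick, 10 mm higher than the bed, its face at x = 40 mm. One rigid upright steel pin stands on the bed in front of it (see dock_stop). The blade goes in with its axes parallel to the dock's.
- dock_stop: the fence with its pin, one solid with the dock; origin at the middle of the foot of the fence's face, at bed height, (40, 0, 30) mm in the dock's frame, axes as the dock's (x into the fence, y along). The round pin, 5 mm thick and 10 mm tall, has its axis 8 mm before the face; in y it is set anywhere from -14 to +14 mm, differently each time, not measured.
- trimmer: bystander: cylindrical black trimmer standing upright, 42 mm in diameter, 149 mm tall; origin at the centre of its underside
- soap_dish: bystander: white ceramic soap dish 115 (x) x 80 (y) x 22 mm; origin at the centre of its underside
- beard_brush: bystander: beech beard brush lying bristles down, 45 (x) x 110 (y) x 35 mm; origin at the centre of its underside
- acrylic_box: bystander: closed clear acrylic box 89 (x) x 119 (y) x 45 mm with a metal latch; origin at the centre of its underside
Not all that is in view belongs to the job. What is shaped like the dock but blue or yellow is not meant.

How it is judged:
On the way:
1. the blade is lifted clear of the shelf (height (world z) of blade above 0.045 m), for 0.2 s.
At the end, for the whole second after the job is handed in: The blade lies at rest, flat, grip block up, on the dock's bed (underside within 1.5 mm of the bed, tilt under 0.05 rad), its notched edge within 2 mm of the fence and square to it within 0.07 rad, the middle of that edge within 16 mm of the fence's middle, so that the notch straddles the pin (x of blade_notch_edge in the frame of dock_stop between -0.002 and 0.002 m and z of blade_notch_edge in the frame of dock_stop between -0.002 and 0.0015 m and y of blade_notch_edge in the frame of dock_stop between -0.016 and 0.016 m and angle between blade's own z axis and vertical below 0.05 rad and angle between the x axis of blade and the x axis of dock, either way round below 0.07 rad and linear speed of blade below 0.01 m/s); the robot touches nothing.
It fails at once if the blade is pressed against the fence or the pin with more than 25 N (contact force between blade and dock_stop above 25 N).
It fails at once if a bystander is shifted more than 20 mm or the trimmer is tipped (distance of any of trimmer, soap_dish, beard_brush, acrylic_box from where it was at the start of the episode above 0.02 m or angle between trimmer's own z axis and vertical above 0.3 rad).
It also fails if it takes over 64 s, if anything falls off the work surface, if the arm or the gripper's body presses on something with over 40 N, if the wrist force passes 120 N, or if a joint passes its speed limit or range.

## Working session

There is one attempt and no reset: what is moved stays moved. The work goes in short steps, each a Python script; the robot and the scene stay as the last script left them, time stands still between calls to the robot, and variables do not carry over. Pictures are saved under pics/ and viewed, at most 10 in all, crops included, and the job is handed in when it is done.

```bash
ls; mkdir -p pics; python3 - <<'E'
from plant import *
import cv2,numpy as np
o=observe();print(o)
ims=[]
for n in("scene","side"):
    p,d=get_image(n);np.savez(f"pics/{n}.npz",p=p,d=d,**get_calibration(n));cv2.imwrite(f"pics/{n}.png",p[:,:,::-1]);print(n,get_calibration(n))
    print((d>0).mean())
E
```

```text
pics
{'time_s': 0.0, 'q': array([ 9.88913786e-01,  2.21220858e-01,  1.52762478e+00, -9.17764643e-06,
        1.39468216e+00, -1.26096243e-01]), 'joint_velocities': array([-0.00160343,  0.00023906, -0.00100654,  0.00094141,  0.00113826,
        0.00124122]), 'joint_torque': array([ 2.50420067e-05, -4.96902180e+01, -3.89390373e+01, -1.53186675e-04,
        1.11709780e-02, -1.65510716e-05]), 'eef_pos': array([0.27477413, 0.56068544, 0.23019526]), 'tcp_rot': array([-3.13967174e+00, -2.34407425e-04,  2.68580775e+00]), 'ft_force': array([ 0.32977574, -0.40165078, -0.89458669]), 'torque': array([-0.01859189, -0.00333444,  0.04416462]), 'grasp_force': 0.0, 'opening': 0.08532479773785366}
scene {'intrinsics': array([[354.93691493,   0.        , 254.82959324],
       [  0.        , 354.93691493, 197.32199162],
       [  0.        ,   0.        ,   1.        ]]), 'world_from_camera': array([[-0.46751457,  0.72642024, -0.50372985,  1.01074501],
       [ 0.88397452,  0.38135508, -0.27047617,  0.17502766],
       [-0.00437942, -0.5717359 , -0.82042603,  0.79786437],
       [ 0.        ,  0.        ,  0.        ,  1.        ]])}
0.9959462483723959
side {'intrinsics': array([[483.27086051,   0.        , 255.04846175],
       [  0.        , 483.27086051, 196.23750589],
       [  0.        ,   0.        ,   1.        ]]), 'world_from_camera': array([[ 0.98603902, -0.06946408,  0.15133336,  0.38325021],
       [-0.16517643, -0.52301553,  0.83616476, -1.01688831],
       [ 0.02106628, -0.84948778, -0.52718755,  0.63990442],
       [ 0.        ,  0.        ,  0.        ,  1.        ]])}
0.99591064453125
```

View pics/scene.png

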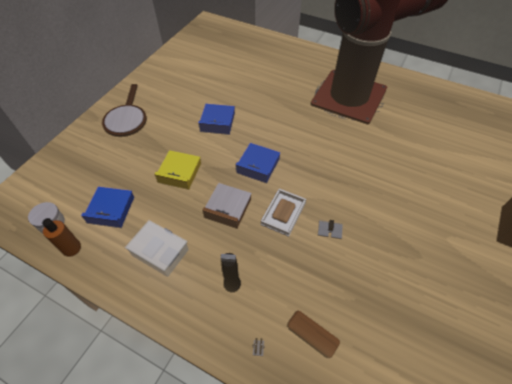

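View pics/side.png

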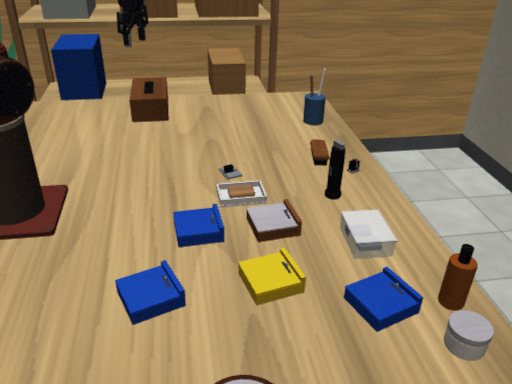

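The scene view shows the blade at (330,229) and the wooden dock at (228,204). In the side view they are at (230,171) and (274,220), with the dock's fence on its +x side. Next I'll get rough positions from both views.

```bash
cat > h.py <<'E'
import numpy as np,cv2
def ray(c,uv):
    K=c["intrinsics"];T=c["world_from_camera"];d=T[:3,:3]@np.linalg.solve(K,[uv[0],uv[1],1.]);return T[:3,3],d
def onplane(c,uv,z):
    o,d=ray(c,uv);return o+d*(z-o[2])/d[2]
def tri(rs):
    A=np.zeros((3,3));b=np.zeros(3)
    for o,d in rs:
        d=d/np.linalg.norm(d);P=np.eye(3)-np.outer(d,d);A+=P;b+=P@o
    x=np.linalg.solve(A,b);return x,[np.linalg.norm(np.cross(x-o,d/np.linalg.norm(d))) for o,d in rs]
def fray(c,uv):   # fisheye
    K=c["intrinsics"];v=np.array([(uv[0]-K[0,2])/K[0,0],(uv[1]-K[1,2])/K[1,1]]);t=np.hypot(*v)
    d=np.r_[v/max(t,1e-9)*np.sin(t),np.cos(t)];T=c["world_from_camera"];return T[:3,3],T[:3,:3]@d
def fplane(c,uv,z):
    o,d=fray(c,uv);return o+d*(z-o[2])/d[2]
E
python3 - <<'E'
from h import *
A=np.load("pics/scene.npz");B=np.load("pics/side.npz")
print("blade",onplane(A,(330,229),.005),onplane(B,(230,171),.005),tri([ray(A,(330,231)),ray(B,(230,171))]))
print("dock",onplane(A,(228,202),.03),onplane(B,(271,219),.03))
def crop(c,x,y):
    return cv2.resize(c["p"][y-28:y+28,x-36:x+36,::-1],(396,308),interpolation=cv2.INTER_CUBIC)
cv2.imwrite("pics/m.png",np.vstack([np.hstack([crop(A,330,229),crop(A,228,204)]),np.hstack([crop(B,230,171),crop(B,274,220)])])[:600])
E
```

```text
blade [0.52186504 0.13028711 0.005     ] [0.51950699 0.12723597 0.005     ] (array([5.22084659e-01, 1.32893977e-01, 3.55356875e-04]), [np.float64(0.0022442103069828063), np.float64(0.002244210306982853)])
dock [ 0.58506126 -0.13324743  0.03      ] [ 0.577695   -0.14905544  0.03      ]
```

View pics/m.png

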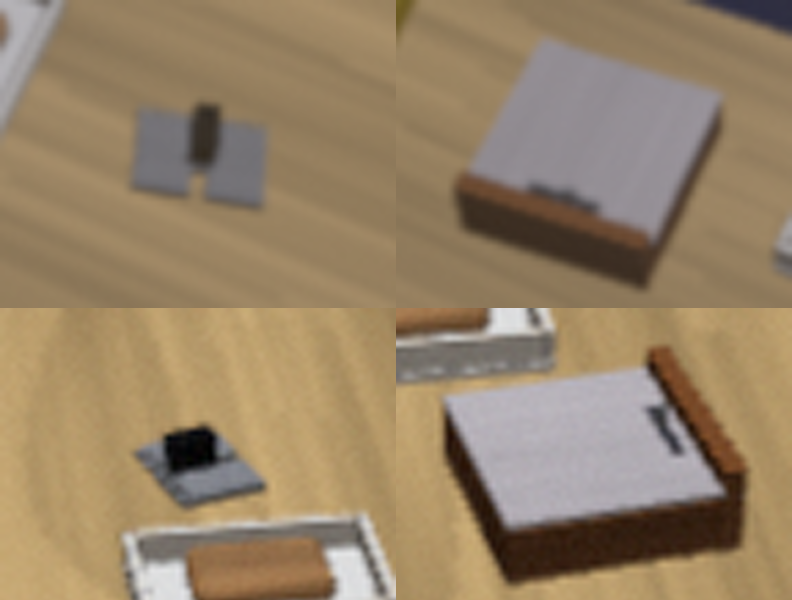

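The crops show the blade's notch and the dock's fence both facing roughly +x. The dark slot patch marks where the pin area is. Now the wrist views: two over the blade and two over the dock.

```bash
python3 - <<'E'
from plant import *
from h import *
import json
for i,(x,y) in enumerate([(.50,.13),(.45,.10),(.50,-.14),(.54,-.10)]):
    movep([x,y,.22 if i<2 else .26],[np.pi,0,np.pi])
    c=get_calibration("wrist");p,d=get_image("wrist");np.savez(f"pics/w{i}.npz",p=p,d=d,**c)
    print(observe()["time_s"],c["world_from_camera"].round(3).tolist())
print(c["intrinsics"])
W=[np.load(f"pics/w{i}.npz")["p"][:,:,::-1] for i in range(4)]
cv2.imwrite("pics/w.png",cv2.resize(np.vstack([np.hstack(W[:2]),np.hstack(W[2:])]),(800,600),interpolation=cv2.INTER_AREA))
E
```

```text
1.925 [[-0.0, 0.96, 0.279, 0.429], [1.0, 0.0, -0.0, 0.13], [-0.0, 0.279, -0.96, 0.363], [0.0, 0.0, 0.0, 1.0]]
2.3167 [[0.0, 0.96, 0.28, 0.378], [1.0, -0.0, -0.0, 0.1], [-0.0, 0.28, -0.96, 0.363], [0.0, 0.0, 0.0, 1.0]]
3.3417 [[-0.0, 0.961, 0.278, 0.429], [1.0, -0.0, 0.001, -0.139], [0.001, 0.278, -0.961, 0.402], [0.0, 0.0, 0.0, 1.0]]
3.7333 [[-0.004, 0.961, 0.278, 0.469], [1.0, 0.004, 0.001, -0.098], [-0.0, 0.278, -0.961, 0.402], [0.0, 0.0, 0.0, 1.0]]
[[297.31863964   0.         253.43093273]
 [  0.         297.31863964 193.26027624]
 [  0.           0.           1.        ]]
```

View pics/w.png

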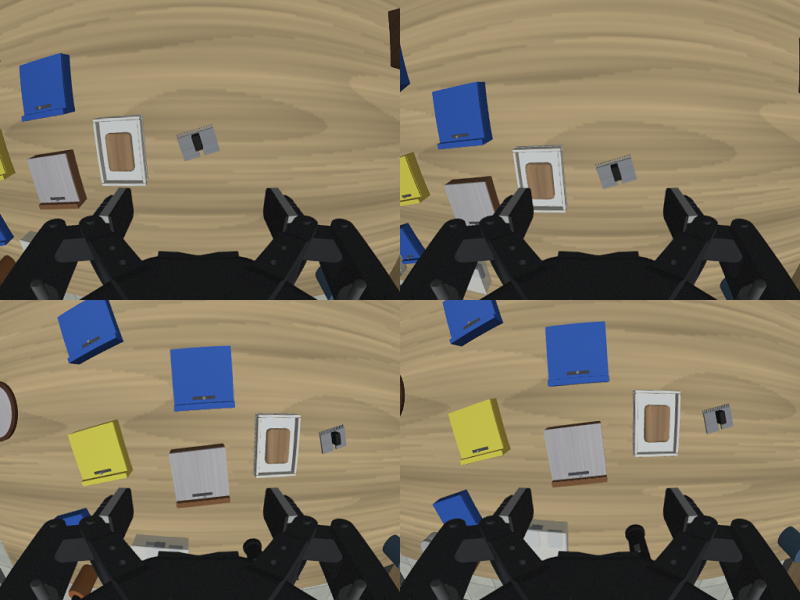

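The wrist views show the blade at (253,182) in full pixels of w0 and the dock at about (255,225) of w2. The notch and fence are on the lower (+x) side, and the pin is not resolved in the slot. I'll take closer pairs and segment them.

```bash
cat > seg.py <<'E'
from h import *
def lowsat(p,lo=70):
    hsv=cv2.cvtColor(p,cv2.COLOR_RGB2HSV);return ((hsv[...,1]<60)&(hsv[...,2]>lo)).astype(np.uint8)
def comp(m,uv):
    n,l,s,c=cv2.connectedComponentsWithStats(m)
    i=min([k for k in range(1,n) if s[k,4]>500],key=lambda k:np.hypot(*(c[k]-uv)));return (l==i).astype(np.uint8)
def contour(m): return max(cv2.findContours(m,cv2.RETR_EXTERNAL,cv2.CHAIN_APPROX_NONE)[0],key=cv2.contourArea)[:,0].astype(float)
def proj(c,uv):
    # world to fisheye pixel
    T=c["world_from_camera"];K=c["intrinsics"];q=T[:3,:3].T@(np.asarray(uv)-T[:3,3]);r=np.hypot(q[0],q[1]);t=np.arctan2(r,q[2])
    return np.array([K[0,2]+K[0,0]*t*q[0]/r,K[1,2]+K[1,1]*t*q[1]/r])
E
python3 - <<'E'
from plant import *
from seg import *
tiles=[]
for i,(x,y,z,b) in enumerate([(.46,-.14,.19,1),(.47,-.12,.19,1),(.49,.13,.13,0),(.47,.15,.13,0)]):
    movep([x,y,z],[np.pi,0,np.pi]);hold(.3)
    c=get_calibration("wrist");p,d=get_image("wrist");np.savez(f"pics/c{i}.npz",p=p,d=d,**c)
    tgt=(.58,-.14,.03) if b else (.522,.132,.005)
    m=comp(lowsat(p),proj(c,tgt));k=contour(m)
    w=np.array([fplane(c,u,tgt[2])[:2] for u in k])
    r=cv2.minAreaRect((w*1000).astype(np.float32));print(i,r,proj(c,tgt).round(), observe()["time_s"])
    v=p[:,:,::-1].copy();cv2.drawContours(v,[k.astype(np.int32)],-1,(0,0,255),1)
    u=proj(c,tgt).astype(int);a=np.clip(u-[100,75],0,[312,234]);tiles.append(cv2.resize(v[a[1]:a[1]+150,a[0]:a[0]+200],(400,300),interpolation=cv2.INTER_CUBIC))
cv2.imwrite("pics/c.png",np.vstack([np.hstack(tiles[:2]),np.hstack(tiles[2:])]))
E
```

```text
0 ((580.0225219726562, -136.46585083007812), (92.72848510742188, 97.12962341308594), 7.1093549728393555) [254. 275.] 4.6083
1 ((580.4437866210938, -136.36264038085938), (93.36688995361328, 97.10604858398438), 7.043555736541748) [237. 270.] 5.2083
2 ((518.832275390625, 129.8123016357422), (46.583763122558594, 60.532230377197266), 17.194738388061523) [257. 218.] 6.5667
3 ((518.7387084960938, 129.89276123046875), (46.8714714050293, 60.737403869628906), 17.43905258178711) [236. 237.] 7.1667
```

View pics/c.png

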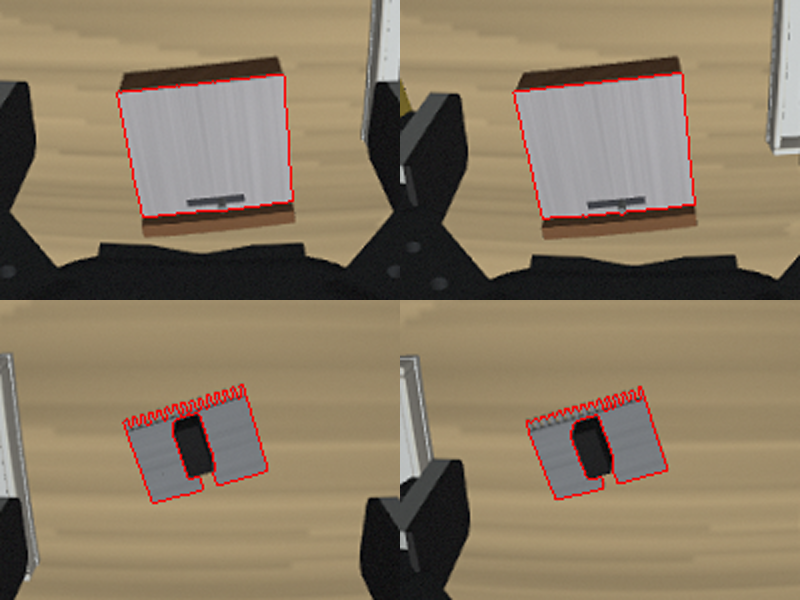

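The contours fit well: the blade yaw is about 17.3° and the dock yaw about 7.1°, with a slot and a hint of the pin at c0 tile (222,205). Next I'll triangulate the heights over all views and take two closer views of the slot.

```bash
python3 - <<'E'
from plant import *
from seg import *
tiles=[]
for i,(x,y) in enumerate([(.53,-.12),(.53,-.15)]):
    movep([x,y,.13],[np.pi,0,np.pi]);hold(.3)
    c=get_calibration("wrist");p,d=get_image("wrist");np.savez(f"pics/p{i}.npz",p=p,d=d,**c)
    u=proj(c,(.618,-.1317,.03));a=np.clip(u-[50,37],0,[412,309]).astype(int);print(u,a)
    tiles.append(cv2.resize(p[a[1]:a[1]+75,a[0]:a[0]+100,::-1],(800,600),interpolation=cv2.INTER_CUBIC)[:,200:600])
cv2.imwrite("pics/p.png",np.hstack(tiles)); print(observe()["time_s"])
def rect(f,tgt):
    c=np.load(f"pics/{f}.npz");k=contour(comp(lowsat(c["p"]),proj(c,tgt)))
    w=np.array([fplane(c,u,tgt[2])[:2] for u in k]);r=cv2.minAreaRect((w*1000).astype(np.float32))
    b=cv2.boxPoints(r)/1000; ctr=b.mean(0); b=b[np.argsort(np.arctan2(*(b-ctr).T[::-1]))]
    print(f,np.array(r[0]).round(1),np.array(r[1]).round(1),round(r[2],2))
    o=c["world_from_camera"][:3,3];return [(o,np.r_[q,tgt[2]]-o) for q in b]
for fs,tgt in((("w2","w3","c0","c1"),(.58,-.137,.03)),(("w0","w1","c2","c3"),(.519,.13,.005))):
    R=[rect(f,tgt) for f in fs]
    X=[tri([r[k] for r in R])[0] for k in range(4)];print(np.array(X).round(4),np.mean(X,0).round(4))
E
```

```text
[240.54098239 281.58482671] [190 244]
[272.27509319 281.79881707] [222 244]
9.1917
w2 [ 579.9 -136.5] [91.9 97.5] 6.96
w3 [ 580.3 -136.4] [91.7 97. ] 7.17
c0 [ 580.  -136.5] [92.7 97.1] 7.11
c1 [ 580.4 -136.4] [93.4 97.1] 7.04
[[ 0.5411 -0.1908  0.0277]
 [ 0.6311 -0.1787  0.0314]
 [ 0.6188 -0.0828  0.032 ]
 [ 0.5289 -0.0937  0.0283]] [ 0.58   -0.1365  0.0298]
w0 [519.1 129.8] [46.5 60.8] 17.29
w1 [518.6 129.8] [46.9 60.6] 17.34
c2 [518.8 129.8] [46.6 60.5] 17.19
c3 [518.7 129.9] [46.9 60.7] 17.44
[[0.5061 0.0937 0.0033]
 [0.5505 0.1078 0.0041]
 [0.5327 0.1659 0.0034]
 [0.4883 0.152  0.0021]] [0.5194 0.1299 0.0032]
```

View pics/p.png

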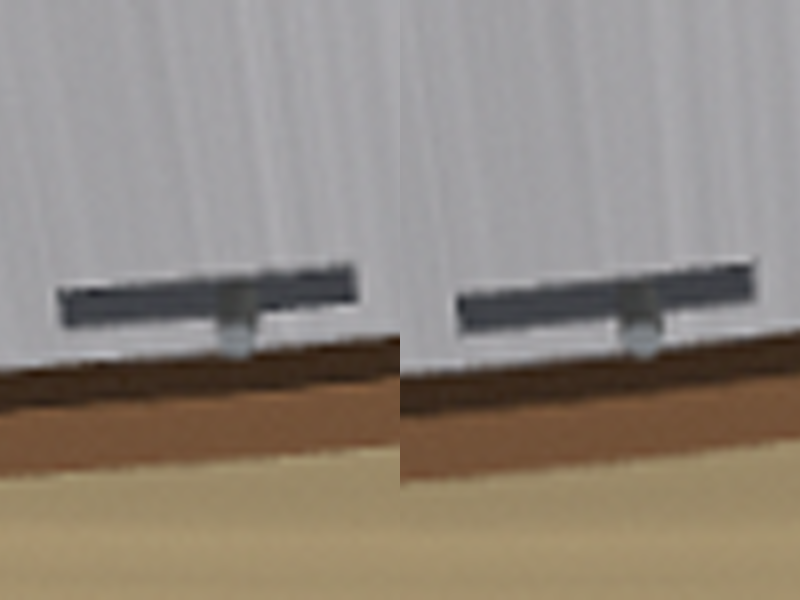

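The pin shows clearly. Its foot is at about (244.6,281.5) in p0 and (277,282) in p1, and the top sits just below that in both. I'll compute its y position and then grasp.

```bash
cat >> h.py <<'E'
PSI=np.radians(7.07);EX=np.array([np.cos(PSI),np.sin(PSI),0]);EY=np.array([-np.sin(PSI),np.cos(PSI),0])
STOP=np.r_[.5801,-.1364,.03]+.0445*EX   # foot of fence face
E
python3 - <<'E'
from plant import *
from h import *
P=[np.load(f"pics/p{i}.npz") for i in(0,1)]
for uv,z in((((244.6,281.5),(277,282)),.03),(((244.6,286.3),(277,286.5)),.04)):
    for c,u in zip(P,uv):
        q=fplane(c,u,z)-STOP;print("pin",z,(q@EX*1e3).round(1),(q@EY*1e3).round(1))
a=np.radians(17.3);g=np.array([.5188,.1298])+(2.5-7)*1e-3*np.array([np.cos(a),np.sin(a)]);print(g)
rot=[np.pi,0,np.pi+a-2*np.pi]
movep([*g,.10],rot);gripper_to(.03,f_grip=40)
move_l([*g,.03],feed=.15)
print("hit",move_l([*g,.0075],feed=.03,max_force=8),observe()["eef_pos"])
gripper_to(0,f_grip=40);o=observe();print(o["opening"],o["grasp_force"],o["eef_pos"],o["ft_force"])
move_l([*g,.11],feed=.1);hold(.2);o=observe();print(o["opening"],o["grasp_force"],o["ft_force"],o["torque"],o["time_s"])
c=get_calibration("wrist");p,d=get_image("wrist");np.savez("pics/g.npz",p=p,d=d,**c)
s,_=get_image("side")
cv2.imwrite("pics/g.png",np.hstack([cv2.resize(p[120:384,80:432,::-1],(400,300)),cv2.resize(s[100:190,170:290,::-1],(400,300),interpolation=cv2.INTER_CUBIC)]))
E
```

```text
pin 0.03 -6.0 3.9
pin 0.03 -5.4 4.5
pin 0.04 -7.0 4.3
pin 0.04 -7.0 3.9
[0.51450358 0.12846181]
hit False [0.5146549  0.12845767 0.00758443]
0.010973974725748278 40.41402518749237 [0.51490791 0.12850314 0.00789629] [ 0.26753522 -0.35413429  1.10212192]
0.010616638338639867 40.062376856803894 [ 0.22906673 -0.14115841 -1.51862331] [-0.01027234  0.00738709  0.02252778] 14.0333
```

View pics/g.png

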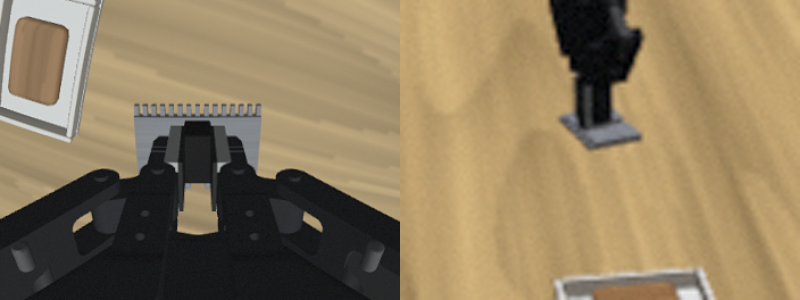

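The blade is held square, and the pin is at about y = +4.1 mm. Now I'll check the trimmer clearance, move over the dock, touch the bed and feel forward.

```bash
python3 - <<'E'
from plant import *
from h import *
print("trimmer",onplane(np.load("pics/scene.npz"),(231,288),0),onplane(np.load("pics/side.npz"),(334,193),0),STOP)
rot=[np.pi,0,PSI-np.pi]
def at(x,y,z): return [*(STOP+EX*(x-.027)+EY*y)[:2],z]
def rel():
    q=observe()["eef_pos"]-STOP;return ((q@EX+.027)*1e3).round(2),(q@EY*1e3).round(2),(q[2]*1e3+30).round(2)
movep(at(-.02,.0041,.11),rot);move_l(at(-.02,.0041,.048),feed=.12);hold(.2)
print("bed",move_l(at(-.02,.0041,.034),feed=.012,max_force=4),rel(),observe()["ft_force"])
zb=observe()["eef_pos"][2]
move_l(at(-.02,.0041,zb+.001),feed=.02);hold(.2);f0=observe()["ft_force"]
print("fence",move_l(at(.006,.0041,zb+.001),feed=.01,max_force=5),rel(),observe()["ft_force"]-f0,observe()["time_s"],zb)
E
```

```text
trimmer [ 0.77394584 -0.01688055  0.        ] [ 0.76972993 -0.013057    0.        ] [ 0.62426165 -0.13092286  0.03      ]
bed True (np.float64(-20.11), np.float64(4.15), np.float64(37.87)) [-0.0574534  -0.41306123  4.29011141]
fence True (np.float64(-0.26), np.float64(4.41), np.float64(37.95)) [ 1.22795262 -1.65245578  2.08807859] 19.1833 0.037867099919720135
```

The edge has passed the off-pin stop (about -10 mm), so the pin is in the notch. I'll lift off the bed slightly, centre by feeling sideways, then continue to the fence.

```bash
python3 - <<'E'
from plant import *
from h import *
def at(x,y,z): return [*(STOP+EX*(x-.027)+EY*y)[:2],z]
def rel():
    q=observe()["eef_pos"]-STOP;return np.array([q@EX+.027,q@EY,q[2]+.03])*1e3
def F():
    f=observe()["ft_force"];return np.array([f@EX,f@EY,f[2]]).round(2)
r=rel();print(r.round(2),F())
move_l(at(-.003,.0041,.0392),feed=.02);hold(.3);print("up",rel().round(2),F())
ys=[]
for s in(1,-1):
    h=move_l(at(-.003,.0041+s*.005,.0392),feed=.006,max_force=3);hold(.1);ys.append(rel()[1]);print(s,h,rel().round(2),F())
    move_l(at(-.003,.0041,.0392),feed=.01);hold(.1)
yc=np.mean(ys)/1e3;print(yc)
move_l(at(-.003,yc,.0392),feed=.01);hold(.2);print(F())
h=move_l(at(.006,yc,.0392),feed=.006,max_force=5);hold(.1);print("fence",h,rel().round(2),F(),observe()["time_s"])
E
```

```text
[-0.26  4.41 37.95] [ 0.55 -1.75  1.94]
up [-3.07  4.12 39.1 ] [-0.59  0.97 -0.64]
1 True [-3.53  5.57 38.4 ] [ 0.32 -2.66 -0.65]
-1 True [-3.78  3.35 38.16] [0.14 0.89 1.72]
0.004460854186635126
[ 0.47  0.05 -0.66]
fence True [-0.2   4.8  38.25] [-0.34 -0.46  1.82] 23.1917
```

The sideways hits are 2.2 mm apart, which matches the 2 mm of play, so the pin is in the notch at y ≈ 4.46 mm. I'll confirm the fence with a second, slightly firmer push, then seat the blade on the bed.

```bash
python3 - <<'E'
from plant import *
from h import *
def at(x,y,z): return [*(STOP+EX*(x-.027)+EY*y)[:2],z]
def rel():
    q=observe()["eef_pos"]-STOP;return np.array([q@EX+.027,q@EY,q[2]+.03])*1e3
def F():
    f=observe()["ft_force"];return np.array([f@EX,f@EY,f[2]]).round(2)
y=.00446
move_l(at(-.002,y,.0388),feed=.02);hold(.3);print(rel().round(2),F())
for i in range(10):
    h=move_l(at(-.0015+i*.0005,y,.0388),feed=.005,max_force=9);hold(.15);f=F();print(i,h,rel().round(2),f)
    if h or f[0]<-7: break
print(observe()["torque"],observe()["time_s"])
E
```

```text
[-2.18  4.57 38.57] [ 1.14  0.36 -1.32]
0 False [-1.47  4.46 38.81] [ 0.19 -0.25 -0.42]
1 False [-1.02  4.48 38.81] [-0.2  -0.13 -1.22]
2 False [-0.52  4.47 38.78] [ 0.07 -0.31 -0.99]
3 False [-1.000e-02  4.430e+00  3.879e+01] [-0.17  0.21 -1.1 ]
4 False [ 0.33  4.54 38.74] [-1.   -0.54  0.18]
5 False [ 0.4   4.55 38.6 ] [-4.86  0.13  1.24]
6 False [ 0.42  4.53 38.56] [-7.17  0.4   1.6 ]
[-0.14265398  1.16316869 -0.12073664] 26.5417
```

The fence is felt firmly at x ≈ 0.4 mm, with a 7 N push. I'll ease the push, lower to the bed, press lightly again, release and look.

```bash
python3 - <<'E'
from plant import *
from h import *
def at(x,y,z): return [*(STOP+EX*(x-.027)+EY*y)[:2],z]
def rel():
    q=observe()["eef_pos"]-STOP;return np.array([q@EX+.027,q@EY,q[2]+.03])*1e3
def F():
    f=observe()["ft_force"];return np.array([f@EX,f@EY,f[2]]).round(2)
y=.0045
move_l(at(.0005,y,.0388),feed=.01);hold(.1)
print(move_l(at(.0005,y,.035),feed=.006,max_force=5));hold(.1);z=observe()["eef_pos"][2];print(rel().round(2),F())
move_l(at(.0008,y,z),feed=.005,max_force=8);hold(.1);print(rel().round(2),F())
gripper_to(.03,f_grip=20);hold(.2);print(rel().round(2),F(),observe()["grasp_force"])
move_l(at(.0005,y,.12),feed=.08)
movep([.53,-.135,.13],[np.pi,0,np.pi]);gripper_to(.085);hold(.3)
c=get_calibration("wrist");p,d=get_image("wrist");np.savez("pics/f.npz",p=p,d=d,**c)
u=proj(c,(.6,-.135,.03)) if 0 else None
cv2.imwrite("pics/f.png",cv2.resize(p[170:320,156:356,::-1],(800,600),interpolation=cv2.INTER_CUBIC))
print(observe()["time_s"])
E
```

```text
True
[ 0.2   4.48 38.16] [1.34 0.11 5.27]
[ 0.34  4.54 38.38] [-4.05  0.71  5.36]
[ 0.81  4.55 38.05] [0.41 0.77 0.48] 0.0
31.2167
```

View pics/f.png

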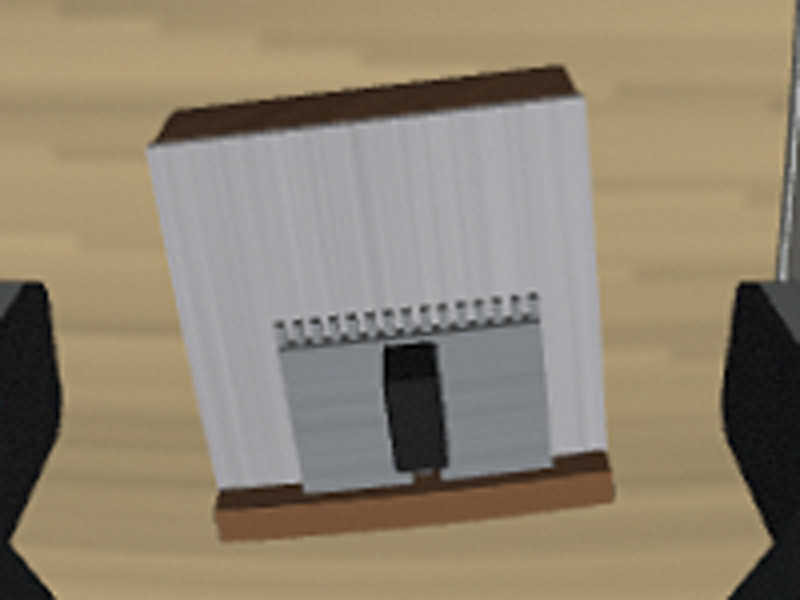

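The picture shows the blade flat on the bed, square, with its edge (305,492)–(552,465) against the fence along its full length and the notch over the pin at about (427,480). I'm handing it in.

```bash
python3 -c "
from plant import *
print(job_done())"
```

```text
the job is handed in; nothing more can be done
None
```

The job is handed in: the blade lies flat on the dock bed with its notch over the pin and its edge against the fence, and it's released. The task clock stood at about 31 s of the 64 s allowed. My measured contact forces stayed below about 9 N, and the handover call gave no verdict.

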